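Fit the reamer cone on the citrus juicer and hold it pressed

ROBOT

A 7-joint arm with a two-finger parallel gripper is mounted at the origin on the work surface. World frame = base frame: x ahead of the robot, y to its left, z up, the work surface at z = 0. Lengths are in m, angles in rad, forces in N, time in s.
With the tool pointing down it reaches from about 0.425 to 0.875 m from the base axis. Payload 8.4 kg.
Tool frame: the origin (TCP) lies on the centre line of the jaws, within the pads' length; the fingertips stand 22 mm ahead of it and the grasp point (between the pads) lies 3 mm ahead of it; z points along the fingers, y is the line along which they close (so a half turn about z gives the same grasp; the last joint's range is limited). The gripper opens to 85 mm and grips with 20 to 120 N. Pads are 22 mm wide; open, the fingers measure 114 mm over their backs; the gripper's body (76 mm by 85 mm) begins 54 mm behind the grasp point. The pads swing forward as they close: fully open they stand 13 mm farther back than shut.
Start: joints at [1.007, 0.333, 0.04, 1.465, -0.013, 1.343, -0.059], TCP at [0.291, -0.581, 0.253] pointing down, gripper open.
Joint ranges: [-2.58, 2.58], [-0.38, 2.09], [-1.3, 1.39], [0.25, 2.4], [-1.5, 4.64], [0.08, 2.09], [-2.65, 2.65]. Speed limits (rad/s): [2.22, 2.22, 2.79, 2.79, 3.14, 3.14, 3.14].

INTERFACE

Orientations are given as a rotation vector (axis times angle).
In Python, from bench import r, viewer gives the robot as it stands.
- The arm moves only by the shell command python3 -m jog 'ROWS' [FORCE]. ROWS is text: rows parted by semicolons, each of 5 numbers parted by spaces: the opening, from 0 (shut) to 1 (fully open), then the shift along the tool's x, y, z in cm, then the turn about the tool's z in degrees. In form: fingers tx ty tz spin; .... A call has exactly 8 rows; each row is the pose to reach, as a shift and turn from the pose commanded when the call began, along the tool's axes at that moment; what a row does not reach only later rows make up. A row lasts 1/8 s, in which the tool goes at most 62.5 mm and 10.7 degrees, less where a joint would pass 70% of its speed; a pose out of reach is approached as far as the arm can. A call with a gripper value outside its range is refused whole. The fingers move at their own pace and stop on an object; FORCE is the grip in N (left out, the last holds). Time passes only in rows, so rows that repeat a pose let the fingers close, or fill a call up. It gives the time, the measured TCP pose, the force, the opening and the grip force at its end, in the units of the state.
- r.get_obs(): the state, without advancing time (a new reading comes with each control period).
- viewer.capture(name): name is "scene" or "top" or "wrist"; returns (picture, depth): 400x640x3 uint8, blue, green, red; 400x640 float32, m along the optical axis (not along the pixel's ray), 0 where there is no reading.
- viewer.camera_info(name): a dict with "vertical_fov" (degrees; the focal length in pixels is half the picture's height over the tangent of half this angle, whatever the lens; pixels are square), "cx", "cy" (the principal point, pixels), "rvec" (rotation vector, rad) and "tvec" (3), from world to camera coordinates, as OpenCV has them. Camera axes: x right, y down, z forward; pixel columns grow to the right and rows downward; lengths in m; the calibration is good to about 2 mm. A picture is of the moment at which its call begins: read the wrist's pose just before it. camera_info takes no time and is no camera call; for the wrist camera it gives the pose at the moment of the call.
- r.job_done(): hands the job in; it is judged then, once.
Trained networks look in the newest picture that a camera, given by its name, has taken for a name from the list of things; names that differ only in an ending like _2 or _b are one class to them, and where a whole thing is asked for, a point or a joint stands for the part that bears it (a point fixed in the world has none). Each returns a list of dicts, best first, with "score" (0 to 1); they miss things now and then, are a little off and sometimes report something else, mostly with a low value. They report only what shows in the picture. A call takes as long as a camera call.
- viewer.trace(target, camera): "mask" (400x640 bool, what is visible of it) and "extent" ([left, top, width, height] in pixels, round what is visible of it).
The state is a dict: "t": time; "joint_positions": joint angles; "qd": joint speeds; "effort": joint torques, N m; "position": TCP position; "orientation": TCP orientation; "contact_force": force on the tool from outside, world axes, zero at the start; "ft_torque": the same for the moment, N m; "grip_width": finger opening in m; "grip_force": force on a finger pad.
Only numpy, scipy, OpenCV 4.12 (cv2) and the standard library are available. Lean on these libraries where they do the work, as an engineer would, in place of code of your own. Each camera call takes 0.05 s, during which the arm holds its last target. There are 200 camera calls.

TASK

Get the citrus juicer ready to run: first swing both long flaps of the small carton right back, past upright, then lift the reamer cone out and carry it to the juicer. Turn the cone until its keyways mesh with the four splines of the drive shaft, slide it fully home, then press it all the way down against the spring of the shaft. Finish while still gripping the cone and holding it pressed down, and do not push the other things on the table about.

Things in the scene. Friction and masses are not known exactly. Their poses are not given: they have to be found in the camera images.
- carton: Small brown carton, fixed to the table: 156 (its x) x 126 (its y) x 72 mm high outside, walls and floor 3 mm. Origin: centre of its underside, z up. The short end flaps (at +x and -x) are already folded out and hang outside, reaching 105 mm from the centre. The two long flaps stand ajar over the opening.
- flap_left (a joint): Long carton flap, stiff panel 152 x 62 x 3 mm, hinged along the carton's +y top edge (line along x at y = +63, z = 73 mm of the carton). 0 = closed, free edge over the middle; 1.57 rad = upright; up to 2.8 = folded out and down. Starts ajar, 0.9 to 1.2. Light hinge friction: stays where left; about 0.5 N at its edge moves it.
- flap_right (a joint): The same flap on the other side, hinged along the carton's -y top edge (y = -63 mm, z = 73 mm of the carton); same values.
- cone: Reamer cone of the juicer, white plastic, about 70 g, standing tip up on the carton floor. 64 mm high, round: 51 mm across at the base, 50 at 30 mm height, 48 at 41 mm, then domed to a blunt tip. Origin: centre of its underside, z up. Four tall ribs, standing out under 3 mm and running up to the tip, lie on its +x, +y, -x, -y; four short thin ribs lie between.
- cone_seat (a point): Roof of the cone's socket, on the cone's axis 27 mm above its underside; axes as the cone's. The socket is a cross, 27 mm deep, open downwards: four keyways 6 mm wide, in line with the four tall ribs. Fully home, this point touches the top of the drive shaft.
- shaft_top (a point): Centre of the top of the juicer's drive shaft, 172 mm above the table with the shaft up; z up. Black shaft, 18 mm across: four splines 4 mm thick along +x, +y, -x, -y of this frame (top 4 mm slimmer: 14 mm across, 2.4 thick), standing 38 mm out of its hub. The cone meshes with its x along any of these axes (multiples of 90 degrees, about 6 degrees of play).
- shaft (a joint): How far the drive shaft is pressed down, in m: 0 = up (spring), 0.006 = fully down at its stop. It begins to move at about 4 N and takes 10 N fully down. Turning the shaft takes more than 0.6 Nm: treat it as still.
- juicer: Electric citrus juicer, fixed to the table: white motor base 160 mm across, grey juice bowl on it (150 mm across, rim 135 mm above the table), white strainer deck inside at 122 mm and a hub in its middle (48 mm across at the foot, top at 134 mm) from which the drive shaft stands up. Origin: centre of its underside, z up; the spout points to its -x and reaches 106 mm from the axis.
- glass: Bystander: drinking glass, 64 mm across, 110 mm high; origin at the centre of its underside.
- mug: Bystander: white mug, 80 mm across, 95 mm high, handle at its +y; origin at the centre of its underside.
- jar: Bystander: glass jar with steel lid, 76 mm across, 120 mm high; origin at the centre of its underside.
- oil: Bystander: amber oil bottle, 64 mm across, 210 mm high; origin at the centre of its underside.
- spoon: Bystander: wooden spoon lying on the table, along its x.
- half_a: Bystander: half orange, cut face down on the chopping board, 74 mm across, 37 mm high; origin at the centre of its underside.
- half_b: Bystander: the other half orange on the chopping board, same size.

How it is judged:
By the outcome, as a careful person would: the job done as asked, in the order asked, and still so for the second after the job is handed in, while the arm keeps its last pose, push and grip.
It also fails if it takes over 58 s, if anything falls off the work surface, if the arm or the gripper's body presses on something with over 40 N, if the wrist force passes 120 N, or if a joint passes its speed limit or range.

## Working session

There is one attempt and no reset: what is moved stays moved. The work goes in short steps, Python scripts to look and compute and a shell command to move; the robot and the scene stay as the last step left them, time stands still between calls to the robot, and variables do not carry over. Pictures are saved under pics/ and viewed, at most 10 in all, crops included, and the job is handed in when it is done.

```bash
ls; mkdir -p pics
python3 - <<'E'
from bench import r, viewer
import cv2, numpy as np
o=r.get_obs()
print({k:np.round(v,3) for k,v in o.items()})
ims=[]
for n in ("scene","top"):
    im,d=viewer.capture(n); cv2.imwrite(f"pics/{n}0.png",im); np.save(f"pics/{n}0.npy",d)
    print(n,viewer.camera_info(n))
    for t in ("carton","flap_left","cone","juicer","shaft_top","glass","mug","jar","oil","spoon","half_a"):
        print(n,t,[(round(float(x["score"]),2),list(map(int,x["extent"])),) for x in viewer.trace(t,n)][:3])
E
```

```text
pics
{'t': np.float64(0.0), 'joint_positions': array([ 1.007,  0.334,  0.04 ,  1.466, -0.013,  1.343, -0.059]), 'qd': array([ 0.   ,  0.   ,  0.002, -0.001, -0.001,  0.   ,  0.   ]), 'effort': array([-1.0000e-03, -6.5856e+01,  1.3650e+00, -4.0555e+01,  1.7000e-02,
        1.3000e-02, -0.0000e+00]), 'position': array([ 0.291, -0.581,  0.252]), 'orientation': array([-3.056e+00, -7.230e-01,  1.000e-03]), 'contact_force': array([ 0.208, -0.878, -1.087]), 'ft_torque': array([0.017, 0.   , 0.003]), 'grip_force': np.float64(0.0), 'grip_width': np.float64(0.086)}
scene {'vertical_fov': 57.05543909858392, 'cx': 325.4272682863594, 'cy': 204.24081454520032, 'rvec': array([ 2.07983736,  1.59684563, -0.49590417]), 'tvec': array([-0.14745613, -0.37456305,  1.71128044])}
scene carton [(0.77, [253, 182, 48, 59]), (0.59, [269, 205, 12, 16])]
scene flap_left [(0.8, [277, 179, 23, 33])]
scene cone [(0.57, [270, 203, 9, 19])]
scene juicer [(0.86, [357, 170, 47, 56])]
scene shaft_top [(0.46, [381, 181, 6, 8])]
scene glass [(0.74, [366, 245, 20, 28])]
scene mug [(0.68, [181, 241, 34, 33])]
scene jar [(0.8
[... 306 characters left out ...]
y([ 2.14271277, -2.12659324,  0.21648208]), 'tvec': array([-0.02515752,  0.59631268,  1.3629696 ])}
top carton [(0.75, [347, 197, 54, 74])]
top flap_left [(0.59, [354, 206, 14, 54])]
top cone [(0.6, [366, 222, 19, 20]), (0.44, [383, 206, 15, 48])]
top juicer [(0.67, [211, 183, 63, 61])]
top shaft_top []
top glass [(0.85, [270, 123, 21, 27]), (0.62, [211, 183, 61, 62]), (0.54, [450, 170, 37, 38])]
top mug [(0.82, [449, 170, 33, 37])]
top jar [(0.68, [141, 196, 37, 29])]
top oil [(0.58, [169, 152, 36, 31]), (0.38, [271, 124, 15, 27])]
top spoon [(0.87, [448, 237, 60, 24]), (0.25, [346, 195, 51, 71])]
top half_a [(0.7, [383, 207, 16, 51]), (0.66, [363, 129, 24, 22]), (0.61, [326, 127, 23, 25])]
```

```bash
cat > h.py <<'E'
import numpy as np, cv2
from bench import r, viewer
def cam(n):
    c=viewer.camera_info(n); R=cv2.Rodrigues(np.array(c["rvec"]))[0]; f=200/np.tan(np.radians(c["vertical_fov"]/2))
    return R,np.array(c["tvec"]),f,c["cx"],c["cy"]
def world(n,d,C=None):
    R,t,f,cx,cy=C or cam(n); v,u=np.mgrid[0:400,0:640]
    P=np.stack([(u-cx)/f*d,(v-cy)/f*d,d],-1)
    return (P-t)@R
def proj(n,p,C=None):
    R,t,f,cx,cy=C or cam(n); q=R@np.array(p)+t; return q[0]/q[2]*f+cx,q[1]/q[2]*f+cy
E
python3 - <<'E'
from h import *
a=cv2.imread("pics/scene0.png")[150:310,150:470]; b=cv2.imread("pics/top0.png")[100:290,130:510]
a=cv2.resize(a,None,fx=1.8,fy=1.8,interpolation=2); b=cv2.resize(b,None,fx=1.55,fy=1.55,interpolation=2)
w=max(a.shape[1],b.shape[1]); p=lambda x:cv2.copyMakeBorder(x,0,0,0,w-x.shape[1],0)
cv2.imwrite("pics/v1.png",np.vstack([p(a),p(b)]))
for n in("scene","top"):
    d=np.load(f"pics/{n}0.npy"); W=world(n,d); 
    import bench
    for t in ("carton","flap_left","flap_right","cone","juicer","shaft","glass","mug","jar","oil","half_a"):
        if n=="scene": 
            pass
        for x in viewer.trace(t,n)[:2]:
            m=x["mask"]&(d>0); q=W[m]
            print(n,t,round(float(x["score"]),2),m.sum(),np.round(np.percentile(q,[3,50,97],axis=0),3).tolist())
E
```

```text
scene carton 0.77 1576 [[0.41, -0.229, 0.001], [0.511, -0.164, 0.062], [0.591, -0.105, 0.124]]
scene carton 0.59 118 [[0.477, -0.185, 0.011], [0.5, -0.173, 0.051], [0.51, -0.158, 0.071]]
scene flap_left 0.8 244 [[0.408, -0.141, 0.071], [0.485, -0.122, 0.104], [0.556, -0.101, 0.129]]
scene flap_right 0.83 458 [[0.419, -0.239, 0.003], [0.499, -0.212, 0.098], [0.567, -0.189, 0.123]]
scene flap_right 0.69 253 [[0.4, -0.14, -0.001], [0.477, -0.12, 0.102], [0.556, -0.098, 0.129]]
scene cone 0.57 109 [[0.473, -0.185, 0.015], [0.498, -0.172, 0.055], [0.508, -0.158, 0.07]]
scene juicer 0.86 1989 [[0.48, 0.151, 0.012], [0.572, 0.213, 0.121], [0.623, 0.292, 0.138]]
scene shaft 0.6 33 [[0.542, 0.218, 0.138], [0.551, 0.226, 0.163], [0.554, 0.232, 0.172]]
scene glass 0.74 447 [[0.748, 0.089, 0.01], [0.774, 0.118, 0.072], [0.806, 0.145, 0.112]]
scene mug 0.68 702 [[0.573, -0.493, 0.004], [0.61, -0.459, 0.058], [0.665, -0.419, 0.096]]
scene jar 0.8 531 [[0.511, 0.43, 0.009], [0.563, 0.449, 0.099], [0.586, 0.504, 0.125]]
scene oil 0.66 624 [[0.66, 0.363, 0.015], [0.688, 0.381, 0.119], [0.706, 0.409, 
[... 755 characters left out ...]
lass 0.85 482 [[0.746, 0.09, 0.001], [0.788, 0.119, 0.063], [0.804, 0.145, 0.112]]
top glass 0.62 2773 [[0.47, 0.15, 0.017], [0.538, 0.219, 0.122], [0.612, 0.288, 0.137]]
top mug 0.82 928 [[0.572, -0.494, 0.001], [0.619, -0.46, 0.041], [0.671, -0.419, 0.097]]
top jar 0.68 814 [[0.515, 0.43, 0.001], [0.545, 0.453, 0.115], [0.579, 0.496, 0.124]]
top oil 0.58 725 [[0.643, 0.363, 0.002], [0.663, 0.382, 0.134], [0.698, 0.423, 0.211]]
top oil 0.38 443 [[0.746, 0.091, 0.002], [0.789, 0.119, 0.061], [0.804, 0.143, 0.111]]
top half_a 0.7 583 [[0.424, -0.237, 0.006], [0.491, -0.212, 0.1], [0.564, -0.19, 0.125]]
top half_a 0.66 397 [[0.75, -0.208, 0.025], [0.777, -0.176, 0.046], [0.811, -0.146, 0.057]]
```

View pics/v1.png

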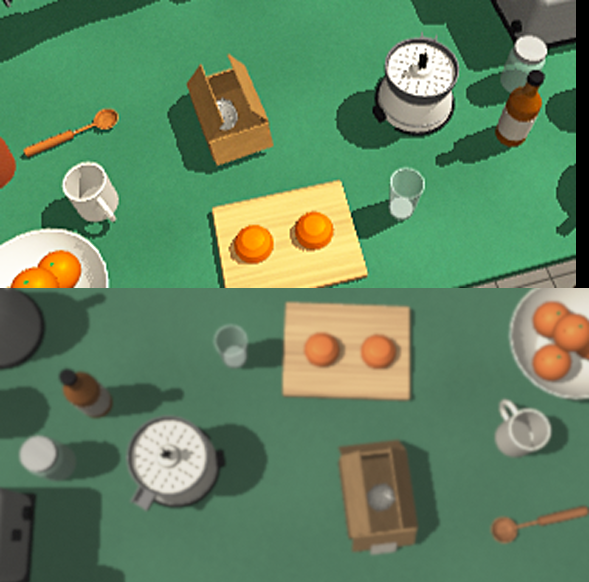

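Run:
```python
from h import *
from scipy.spatial.transform import Rotation as Ro
o=r.get_obs(); M=Ro.from_rotvec(o["orientation"]).as_matrix(); print("tool axes cols\n",M.round(3),o["t"])
for n in("scene","top"):
    d=np.load(f"pics/{n}0.npy"); W=world(n,d)
    for t in ("flap_left","flap_right"):
        ts=viewer.trace(t,n)[:1]
        for x in ts:
            m=cv2.erode(x["mask"].astype(np.uint8),np.ones((2,2)))>0; q=W[m&(d>0)]; q=q[q[:,2]>.07]
            for k in range(5):
                c=q.mean(0); U=np.linalg.svd(q-c)[2]; nn=U[2]; e=abs((q-c)@nn); q=q[e<max(.004,2*np.median(e))]
            nn=nn*np.sign(nn[2])
            print(n,t,len(q),c.round(3),"normal",nn.round(3),"yaw of line",np.degrees(np.arctan2(-nn[0],nn[1])).round(1)," top pts",q[q[:,2]>np.percentile(q[:,2],95)].mean(0).round(3))
    # carton rim/wall points
    q=W.reshape(-1,3); q=q[(q[:,0]>.36)&(q[:,0]<.62)&(q[:,1]>-.28)&(q[:,1]<-.06)&(q[:,2]>.008)&(q[:,2]<.14)]
    rc=cv2.minAreaRect((q[:,:2]*1000).astype(np.float32)); print(n,"rect z>8",rc)
    rc=cv2.minAreaRect((q[(q[:,2]>.065)&(q[:,2]<.075)][:,:2]*1000).astype(np.float32)); print(n,"rect rim",rc)
    cn=viewer.trace("cone",n)[0]["mask"]&(d>0); q=W[cn]; z=q[:,2]; print("cone top",q[z>.055].mean(0),np.percentile(q[z>.04],[2,98],axis=0).round(3).tolist())
d=np.load("pics/top0.npy");W=world("top",d);j=viewer.trace("juicer","top")[0]["mask"]
q=W[j&(W[:,:,2]>.128)&(W[:,:,2]<.142)]
print(cv2.fitEllipse((q[:,:2]*1000).astype(np.float32)), cv2.minEnclosingCircle((q[:,:2]*1000).astype(np.float32)))
q=W[j&(W[:,:,2]>.15)];print("shaft",len(q),q.mean(0),q.max(0))
for p in ([.49,-.17,.25],[.54,.22,.3]): print(proj("top",p))
```

```text
tool axes cols
 [[ 0.894  0.448 -0.   ]
 [ 0.448 -0.894  0.   ]
 [-0.    -0.    -1.   ]] 2.3
scene flap_left 187 [ 0.487 -0.12   0.104] normal [-0.112  0.867  0.486] yaw of line 7.4  top pts [ 0.469 -0.136  0.129]
scene flap_right 377 [ 0.5   -0.211  0.1  ] normal [ 0.099 -0.79   0.604] yaw of line -172.8  top pts [ 0.491 -0.196  0.123]
scene rect z>8 ((501.6488037109375, -158.1099395751953), (199.4231719970703, 146.7081756591797), 5.958086967468262)
scene rect rim ((491.158203125, -167.30014038085938), (170.14425659179688, 128.4354705810547), 7.0351948738098145)
cone top [ 0.48966282 -0.17447643  0.06337592] [[0.47, -0.186, 0.041], [0.508, -0.157, 0.072]]
top flap_left 589 [ 0.482 -0.123  0.106] normal [-0.111  0.871  0.479] yaw of line 7.3  top pts [ 0.487 -0.135  0.13 ]
top flap_right 516 [ 0.493 -0.213  0.1  ] normal [ 0.102 -0.793  0.601] yaw of line -172.6  top pts [ 0.511 -0.193  0.125]
top rect z>8 ((493.3530578613281, -160.76254272460938), (193.22247314453125, 255.12477111816406), 88.7220687866211)
top rect rim ((489.49835205078125, -168.97085571289062), (170.58425903320312, 128.9198760986328), 7.125219345092773)
cone top [ 0.48467503 -0.17820951  0.06369283] [[0.462, -0.2, 0.041], [0.506, -0.156, 0.073]]
((547.8031005859375, 226.85275268554688), (141.0319061279297, 142.2716522216797), 130.79861450195312) ((547.9290771484375, 225.9033660888672), 75.2484359741211)
shaft 39 [0.48228798 0.15727332 0.56164588] [0.55352715 0.23113217 1.44874986]
(np.float64(383.11814313796833), np.float64(223.2716715376658))
(np.float64(229.44277070426182), np.float64(199.54102360374236))
```

```bash
python3 -m jog '0 4.5 -3.5 0 5; 0 9 -7 0 10; 0 13.5 -10.5 0 15; 0 18 -14 0 19; 0 22.5 -17.5 0 19; 0 27 -21 0 19; 0 31.8 -24.5 0 19; 0 36.3 -28 0 19' 40
python3 - <<'E'
from h import *
from scipy.spatial.transform import Rotation as Ro
o=r.get_obs(); M=Ro.from_rotvec(o["orientation"]).as_matrix(); print(o["t"],o["position"],M.round(3),o["joint_positions"].round(2))
R,t,f,cx,cy=cam("wrist"); print("cam pos in tool",M.T@(-R.T@t-o["position"]),"cam axes in tool",(R@M).round(3),f,cx,cy)
E
```

```text
t: 3.65
position: [0.491, -0.1662, 0.2537]
orientation: [3.134, 0.209, 0.001]
contact_force: [0.7, 0.0, -0.6]
grip_width: -0.0004
grip_force: 0.0
3.65 [ 0.49102684 -0.16619668  0.25367624] [[ 0.991  0.133  0.001]
 [ 0.133 -0.991 -0.   ]
 [ 0.001  0.    -1.   ]] [ 0.49  0.08 -0.26  1.77  0.02  1.29 -1.22]
cam pos in tool [ 0.08520521 -0.00024591 -0.12108636] cam axes in tool [[ 0.     1.     0.001]
 [-0.945  0.001 -0.328]
 [-0.328 -0.001  0.945]] 321.637255134935 320.5956298512354 198.379752630941
```

```bash
python3 -m jog '0 0 0 4.5 0; 0 0 0 9 0; 0 0 0 13 0; 0 0 -1.5 13.5 0; 0 0 -3 13.5 0; 0 0 -4.5 13.5 0; 0 0 -6.2 13.5 0; 0 0 -8 13.5 0'; python3 -m jog '0 0 0 0 0; 0 0 3 0 0; 0 0 7 0 0; 0 0 10 0 0; 0 0 11.5 0 0; 0 0 13 0 0; 0 0 14.5 0 0; 0 0 16 0 0'
```

```text
t: 4.65
position: [0.4799, -0.0875, 0.119]
orientation: [3.134, 0.209, 0.002]
contact_force: [-0.2, -1.5, 0.2]
grip_width: -0.0003
grip_force: 0.4
t: 5.65
position: [0.5011, -0.2474, 0.1181]
orientation: [-3.134, -0.21, 0.0]
contact_force: [0.3, 0.6, 1.3]
grip_width: 0.0002
grip_force: 0.4
```

```bash
python3 -m jog '0 0 0 -3 0; 0 0 -2 -6 0; 0.75 0 -5 -9 0; 0.75 0 -8 -11 0; 0.75 0 -8 -12 0; 0.75 0 -8 -12 0; 0.75 0 -8 -12 0; 0.75 0 -8 -12 0'
cat > look.py <<'E'
from h import *
import sys
tag,targets=sys.argv[1],sys.argv[2:]
C=cam("wrist"); o=r.get_obs(); im,d=viewer.capture("wrist")
np.savez(f"pics/{tag}.npz",im=im,d=d,R=C[0],t=C[1],k=np.array(C[2:]),pos=o["position"],ori=o["orientation"])
cv2.imwrite(f"pics/{tag}.png",im); W=world("wrist",d,C)
for t in targets:
    for x in viewer.trace(t,"wrist")[:1]:
        m=x["mask"]&(d>0); q=W[m]
        np.save(f"pics/{tag}_{t}.npy",x["mask"])
        print(t,round(float(x["score"]),2),list(map(int,x["extent"])),np.round(np.percentile(q,[3,50,97],axis=0),4).tolist())
print(r.get_obs()["t"])
E
python3 look.py w1 cone flap_left flap_right
```

```text
t: 6.65
position: [0.4899, -0.1686, 0.2374]
orientation: [-3.134, -0.207, 0.002]
contact_force: [-0.4, -0.8, 0.7]
grip_width: 0.0642
grip_force: 0.0
cone 0.8 [305, 154, 49, 53] [[0.4689, -0.1996, 0.0129], [0.4921, -0.1766, 0.0575], [0.5084, -0.1558, 0.0699]]
flap_left 0.63 [170, 99, 88, 182] [[0.4098, -0.1068, 0.0762], [0.4882, -0.0784, 0.0965], [0.5486, -0.054, 0.1124]]
flap_right 0.64 [384, 104, 86, 176] [[0.4337, -0.2804, 0.0755], [0.5107, -0.2549, 0.0973], [0.5714, -0.2272, 0.114]]
6.85
```

View pics/w1.png

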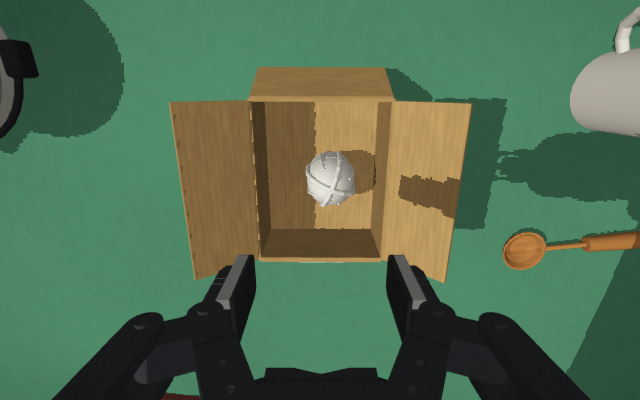

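```bash
python3 -m jog '0.75 -1 0.3 3 0; 0.75 -2 0.6 7 0; 0.75 -2.5 0.9 10.5 0; 0.75 -2.8 0.9 12.5 0; 0.75 -2.8 0.9 13 0; 0.75 -2.8 0.9 13 0; 0.75 -2.8 0.9 13 0; 0.75 -2.8 0.9 13 0'; python3 look.py w2 cone
python3 - <<'E'
import numpy as np,cv2
z=np.load("pics/w2.npz"); m=np.load("pics/w2_cone.npy"); v,u=np.where(m); y0,x0=v.min()-8,u.min()-8
c=z["im"][y0:v.max()+8,x0:u.max()+8]; print(x0,y0,c.shape)
cv2.imwrite("pics/w2c.png",cv2.resize(c,None,fx=5,fy=5,interpolation=cv2.INTER_CUBIC)[:600,:800])
E
```

```text
t: 7.85
position: [0.4643, -0.1808, 0.1091]
orientation: [3.134, 0.209, 0.002]
contact_force: [-0.0, -0.2, 0.1]
grip_width: 0.0641
grip_force: 0.0
cone 0.63 [283, 148, 76, 92] [[0.4696, -0.1993, 0.0133], [0.4926, -0.1774, 0.0579], [0.5085, -0.1565, 0.07]]
7.95
273 140 (108, 97, 3)
```

View pics/w2c.png

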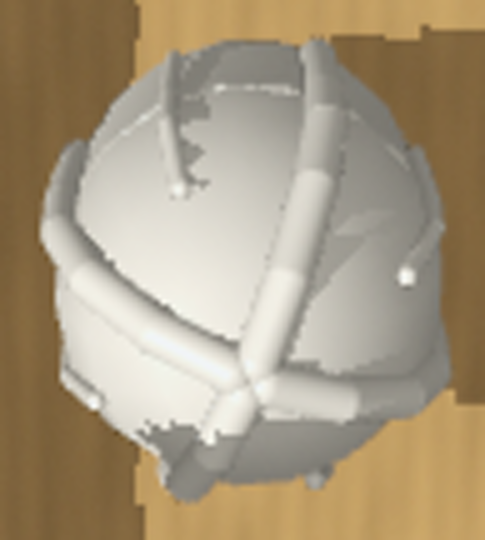

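Run:
```python
from h import *
from scipy.optimize import least_squares
z=np.load("pics/w2.npz"); C=(z["R"],z["t"],*z["k"]); d=z["d"]; W=world("wrist",d,C)
g=lambda x,y: W[int(round(140+y/5-.4)),int(round(273+x/5-.4))]
ribs=[[(255,380)],[(322,65),(318,130),(312,180),(298,240),(270,320)],[(60,215),(80,260),(130,305),(190,350)],[(430,385),(390,398),(340,396),(295,388)],[(190,475),(215,440),(235,405)]]
for k,rb in enumerate(ribs): print(k,[g(*p).round(4).tolist() for p in rb])
# axis: fit sphere/circle on cone side points z .02-.045
m=np.load("pics/w2_cone.npy"); 
P=[(0,np.array(g(255,380)))]+[(k,np.array(g(*p))) for k in range(1,5) for p in ribs[k]]
def res(x):
    e=[]
    for k,p in P:
        v=p[:2]-x[:2]
        if k==0: continue
        a=x[2]+{1:0,2:np.pi/2,3:-np.pi/2,4:np.pi}[k]
        e.append((-np.sin(a)*v[0]+np.cos(a)*v[1])*1000)
    return e
s=least_squares(res,[.4886,-.1777,.1],loss="soft_l1"); print(s.x,np.degrees(s.x[2]),np.round(s.fun,1))
```

```text
0 [[0.4839, -0.1796, 0.0699]]
1 [[0.5109, -0.1846, 0.0282], [0.5075, -0.1835, 0.0502], [0.5037, -0.1831, 0.0583], [0.4989, -0.1819, 0.0661], [0.4905, -0.1803, 0.0685]]
2 [[0.492, -0.1551, 0.0451], [0.4905, -0.1588, 0.0567], [0.4891, -0.1652, 0.0655], [0.4858, -0.1723, 0.0683]]
3 [[0.4798, -0.2012, 0.0544], [0.4812, -0.1954, 0.0626], [0.4827, -0.1892, 0.068], [0.4839, -0.184, 0.0698]]
4 [[0.4692, -0.1742, 0.0645], [0.4756, -0.1763, 0.0683], [0.481, -0.1778, 0.0706]]
[ 0.48543313 -0.1785298  -0.24539867] -14.060307987542643 [ 0.3  0.6 -0.   0.  -0.5 -0.6 -0.1 -0.3  1.1  0.1  0.  -0.1 -0.2 -0.2
  0.2  0.4]
```

```bash
python3 -m jog '0.72 0.5 0 0 -10; 0.72 1.2 0.1 0 -20; 0.72 1.8 0.1 0 -30; 0.72 2.1 0.1 0 -40; 0.72 2.1 0.1 0 -50; 0.72 2.1 0.1 0 -60; 0.72 2.1 0.1 0.5 -68.5; 0.72 2.1 0.1 1 -68.5'
python3 - <<'E'
from h import *
from scipy.spatial.transform import Rotation as Ro
o=r.get_obs(); M=Ro.from_rotvec(o["orientation"]).as_matrix(); print(o["position"],M.round(3),o["joint_positions"].round(2))
print(M.T@(np.array([.4852,-.1788,.036])-o["position"])*100, np.degrees(np.arctan2(M[1,0],M[0,0])))
E
```

```text
t: 8.95
position: [0.4848, -0.179, 0.0983]
orientation: [2.474, 1.935, 0.0]
contact_force: [0.6, -0.0, -0.7]
grip_width: 0.0614
grip_force: 0.0
[ 0.48484467 -0.17895398  0.09834585] [[ 0.241  0.971  0.   ]
 [ 0.971 -0.241 -0.   ]
 [ 0.     0.    -1.   ]] [ 0.61  0.23 -0.38  1.95  0.1   0.98 -0.06]
[0.02311091 0.02829525 6.23459793] 76.06501048419568
```

```bash
python3 -m jog '0.72 0 0 2 0; 0.72 0 0 4 0; 0.72 0 0 5.6 0; 0.72 0 0 6.2 0; 0.72 0 0 6.2 0; 0.2 0 0 6.2 0; 0.2 0 0 6.2 0; 0.2 0 0 6.2 0' 80; python3 -m jog '0.2 0 0 0 0; 0.2 0 0 0 0; 0.2 0 0 -3 0; 0.2 0 0 -8 0; 0.2 0 0 -14 0; 0.2 0 0 -20 0; 0.2 0 0 -24 0; 0.2 0 0 -24 0'
```

```text
t: 9.95
position: [0.4852, -0.179, 0.0376]
orientation: [2.473, 1.936, 0.001]
contact_force: [-3.0, 0.9, 7.1]
grip_width: 0.0475
grip_force: 81.2
t: 10.95
position: [0.4863, -0.1791, 0.2806]
orientation: [2.469, 1.933, 0.005]
contact_force: [0.9, -0.5, -1.3]
grip_width: 0.0478
grip_force: 82.7
```

```bash
python3 -m jog '0.2 5 -0.5 0 0; 0.2 10 -1 0 0; 0.2 15.5 -1.6 0 0; 0.2 21 -2.2 0 0; 0.2 26.5 -2.9 0 0; 0.2 31.5 -3.5 0.5 0; 0.2 34.8 -3.8 1 0; 0.2 34.8 -3.8 1.5 0' ; python3 look.py w3 shaft_top cone juicer
python3 - <<'E'
from h import *
z=np.load("pics/w3.npz"); C=(z["R"],z["t"],*z["k"]); p=proj("",[.548,.226,.172],C); print(p)
u,v=map(int,p)
c=cv2.resize(z["im"][max(v-40,0):v+40,u-50:u+50],None,fx=5,fy=5,interpolation=2)
cv2.imwrite("pics/w3c.png",np.hstack([cv2.resize(z["im"],(480,300)),cv2.resize(c,None,fx=.64,fy=.75)]))
cv2.imwrite("pics/w3s.png",c)
E
```

```text
t: 11.95
position: [0.5303, 0.1712, 0.2603]
orientation: [-2.467, -1.942, 0.0]
contact_force: [1.1, -1.0, -0.4]
grip_width: 0.0475
grip_force: 82.7
shaft_top 0.91 [314, 116, 20, 26] [[0.5395, 0.2207, 0.1381], [0.5469, 0.2285, 0.1686], [0.5537, 0.2343, 0.1734]]
cone 0.68 [261, 212, 120, 157] [[0.5127, 0.1648, 0.2345], [0.5341, 0.1842, 0.2781], [0.5526, 0.1961, 0.2923]]
juicer 0.84 [188, 13, 233, 203] [[0.4708, 0.1631, 0.1086], [0.546, 0.2361, 0.1228], [0.613, 0.2938, 0.1361]]
12.15
(np.float64(326.9910837982964), np.float64(132.77921066644114))
```

View pics/w3.png

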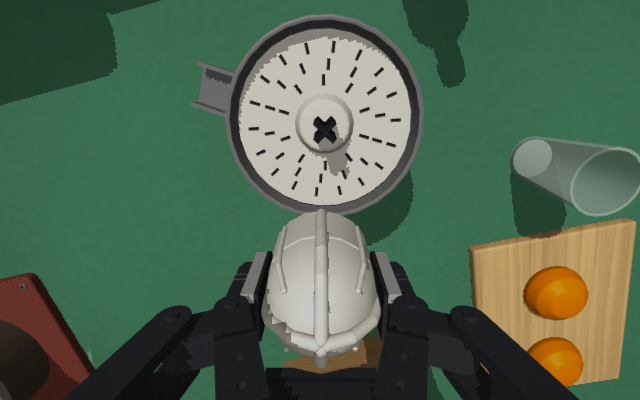

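View pics/w3s.png

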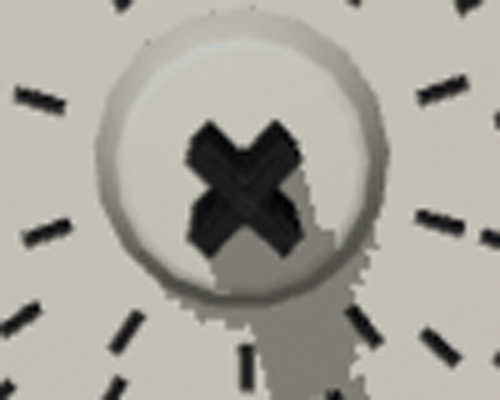

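Run:
```python
from h import *
from scipy.spatial.transform import Rotation as Ro
from scipy.optimize import minimize
z=np.load("pics/w3.npz"); C=(z["R"],z["t"],*z["k"]); d=z["d"]; W=world("",d,C)
M=Ro.from_rotvec(z["ori"]).as_matrix()
Z=W[:,:,2]; near=np.hypot(W[:,:,0]-.548,W[:,:,1]-.226)<.02
for lo,hi in((.150,.180),(.160,.18),(.169,.18)):
    q=W[near&(Z>lo)&(Z<hi)]
    c=q[:,:2].mean(0); print(lo,len(q),"mean",c, "top z",np.percentile(q[:,2],[50,90]))
    for it in range(3):
        v=q[:,:2]-c; w=(v[:,0]+1j*v[:,1]); a=np.angle((w**4).sum())/4
        # refine centre: in rotated frame use mid extent
        f=w*np.exp(-1j*(a+np.pi/4)); mid=(f.real.max()+f.real.min())/2+1j*(f.imag.max()+f.imag.min())/2
        mid=mid*np.exp(1j*(a+np.pi/4)); c=c+[mid.real,mid.imag]
    print("yaw",np.degrees(a),"c",c)
# mask image approach: intersect dark pixels with z=.172 
g=cv2.cvtColor(z["im"],cv2.COLOR_BGR2GRAY); R,t,f,cx,cy=C
big=cv2.resize(g[100:165,290:365],None,fx=4,fy=4,interpolation=2)
def px(p): return proj("",p,C)
def model(c,yaw,zt):
    m=np.zeros((400*4,640*4),np.uint8)
    for L,wd,zz in((.009,.002,zt-.004),(.007,.0012,zt),(.009,.002,zt-.012),(.009,.002,zt-.02),(.009,.002,zt-.03)):
        for k in range(2):
            a=yaw+k*np.pi/2; e=np.array([np.cos(a),np.sin(a)]); n=np.array([-e[1],e[0]])
            pts=[np.r_[c+s1*L*e+s2*wd*n,zz] for s1,s2 in((1,1),(1,-1),(-1,-1),(-1,1))]
            cv2.fillPoly(m,[np.round((np.array([px(p) for p in pts])+.5)*4*16).astype(int)],255,shift=4)
    return m[400:660,1160:1460]>0
dark=big<70; print(dark.sum())
def cost(x): return -( (model(x[:2]/1000,np.radians(x[2]),.172)&dark).sum()/(model(x[:2]/1000,np.radians(x[2]),.172)|dark).sum())
tx=np.degrees(np.arctan2(M[1,0],M[0,0])); print("tool yaw",tx)
best=min((minimize(cost,[547,226.5,y],method="Nelder-Mead",options=dict(initial_simplex=[[547,226.5,y],[549,226.5,y],[547,228.5,y],[547,226.5,y+6]],maxiter=80)) for y in (20,30,42)),key=lambda s:s.fun); print(best.x,best.fun)
mm=model(best.x[:2]/1000,np.radians(best.x[2]),.172)
# cone rib seen & underside: rib line
m=np.load("pics/w3_cone.npy"); 
for tt in(.235,.245,.255,.265,.275):
    s=m&(abs(Z-tt)<.003); q=W[s]; q=(q-z["pos"])@M
    k=q[:,0]>np.percentile(q[:,0],96); print(tt,"tool frame: y range",q[:,1].min().round(4),q[:,1].max().round(4),"front rib",q[k].mean(0).round(4),q[:,0].max().round(4))
```

```text
0.15 401 mean [0.54668898 0.22743101] top z [0.16898404 0.1728681 ]
yaw 32.13091986315783 c [0.546544   0.22679016]
0.16 358 mean [0.54669219 0.22724229] top z [0.16944723 0.17296418]
yaw 32.130509713138615 c [0.54651945 0.22668253]
0.169 198 mean [0.54658072 0.22691357] top z [0.17221565 0.17325399]
yaw 32.93363762366483 c [0.54629247 0.22671565]
8242
tool yaw 76.4052994031046
[546.61834921 226.97619379  32.66379746] -0.79644128113879
0.235 tool frame: y range -0.0242 0.0251 front rib [0.0278 0.0005 0.0248] 0.0282
0.245 tool frame: y range -0.0224 0.0241 front rib [0.0277 0.0003 0.0155] 0.0281
0.255 tool frame: y range -0.0222 0.0243 front rib [0.0275 0.0004 0.0053] 0.0281
0.265 tool frame: y range -0.0233 0.0243 front rib [ 0.0268  0.0005 -0.004 ] 0.0274
0.275 tool frame: y range -0.0233 0.0241 front rib [ 0.024   0.0006 -0.0134] 0.0253
```

Run:
```python
from h import *
from scipy.spatial.transform import Rotation as Ro
from scipy.optimize import least_squares
for tag in("w3","w2"):
    z=np.load(f"pics/{tag}.npz"); C=(z["R"],z["t"],*z["k"]); W=world("",z["d"],C)
    M=Ro.from_rotvec(z["ori"]).as_matrix(); m=np.load(f"pics/{tag}_cone.npy"); q=(W[m]-z["pos"])@M
    if tag=="w2": q=W[m]-[.4852,-.1788,.003]; q=q@np.array([[np.cos(a:=np.radians(-14)),-np.sin(a),0],[np.sin(a),np.cos(a),0],[0,0,1]])
    zs=q[:,2]; print(tag,"z range",np.percentile(zs,[.5,2,98,99.5]))
    for s in (np.arange(-.02,.04,.006) if tag=="w3" else np.arange(.02,.07,.006)):
        p=q[abs(zs-s)<.003]; p=p[(abs(p[:,1])>.004)&(abs(p[:,1])<.020)&(p[:,0]>.003)]
        if len(p)<30: continue
        A=np.c_[2*p[:,:2],np.ones(len(p))]; 
        for _ in range(3):
            x=np.linalg.lstsq(A,(p[:,:2]**2).sum(1),rcond=None)[0]; R_=np.sqrt(x[2]+x[0]**2+x[1]**2); e=abs(np.hypot(*(p[:,:2]-x[:2]).T)-R_); k=e<max(.0006,1.5*np.median(e)); A,p=A[k],p[k]
        f=q[(abs(zs-s)<.003)&(abs(q[:,1])<.0015)]
        print(s.round(3),len(p),"c",x[:2].round(4),"R",R_.round(4),"ribmax x",f[:,0].max().round(4) if len(f) else None)
```

```text
w3 z range [-0.03368015 -0.03256745  0.02794294  0.03181421]
-0.02 681 c [0.0032 0.0004] R 0.015 ribmax x 0.0231
-0.014 532 c [0.0009 0.0003] R 0.0198 ribmax x 0.0255
-0.008 461 c [0.0011 0.0004] R 0.0218 ribmax x 0.0274
-0.002 398 c [-0.0004  0.0004] R 0.0241 ribmax x 0.0277
0.004 377 c [-0.0011  0.0004] R 0.0251 ribmax x 0.0281
0.01 300 c [-0.0014  0.0003] R 0.0257 ribmax x 0.0279
0.016 267 c [-0.0013  0.0004] R 0.0257 ribmax x 0.0281
0.022 252 c [-0.0008  0.0003] R 0.0253 ribmax x 0.0283
0.028 239 c [-0.001   0.0003] R 0.0256 ribmax x 0.0281
0.034 83 c [-0.0004  0.0002] R 0.0251 ribmax x None
w2 z range [0.00155104 0.00791804 0.06755941 0.06880132]
0.02 60 c [-0.0025 -0.0006] R 0.0259 ribmax x 0.0268
0.026 80 c [-0.0017 -0.0005] R 0.025 ribmax x 0.0267
0.032 109 c [-0.0015 -0.0005] R 0.0246 ribmax x 0.0265
0.038 119 c [-0.0017 -0.0005] R 0.0242 ribmax x 0.0259
0.044 174 c [ 0.0004 -0.0003] R 0.0212 ribmax x 0.0256
0.05 183 c [-0.0003 -0.0003] R 0.0195 ribmax x 0.0245
0.056 269 c [ 0.0031 -0.0002] R 0.0137 ribmax x 0.0218
0.062 108 c [ 0.004  -0.0002] R 0.008 ribmax x 0.017
```

```bash
python3 -m jog '0.2 2 0.1 0 10; 0.2 4 0.2 0 20; 0.2 5.8 0.3 0 30; 0.2 5.8 0.3 0 40; 0.2 5.8 0.3 1.5 44; 0.2 5.8 0.3 3 44; 0.2 5.8 0.3 3.6 44; 0.2 5.8 0.3 3.6 44'; python3 -m jog '0.2 0 0 0 0; 0.2 0 0 0 0; 0.2 0 0 0 0; 0.2 0 0 0 0; 0.2 0 0 0 0; 0.2 0 0 0 0; 0.2 0 0 0 0; 0.2 0 0 0 0' ; python3 look.py w4 cone
python3 - <<'E'
from h import *
from scipy.spatial.transform import Rotation as Ro
o=r.get_obs(); M=Ro.from_rotvec(o["orientation"]).as_matrix(); print(o["position"],np.degrees(np.arctan2(M[1,0],M[0,0])),M[2],o["joint_positions"].round(2),o["contact_force"])
print("err tool cm",M.T@(np.array([.5466,.2269,.2245])-o["position"])*100)
E
```

```text
t: 13.15
position: [0.548, 0.2232, 0.225]
orientation: [3.019, 0.87, -0.001]
contact_force: [0.5, 0.4, -0.7]
grip_width: 0.0479
grip_force: 82.7
t: 14.15
position: [0.5481, 0.2237, 0.2253]
orientation: [-3.019, -0.869, 0.0]
contact_force: [0.4, -1.4, -0.5]
grip_width: 0.0478
grip_force: 82.7
cone 0.85 [260, 210, 120, 158] [[0.5389, 0.2094, 0.1999], [0.5593, 0.2311, 0.2431], [0.5724, 0.2474, 0.2574]]
14.25
[0.54810058 0.22366527 0.22533092] 32.126236403913715 [ 3.07518150e-05 -4.96256833e-05 -9.99999998e-01] [ 0.04  0.29 -0.61  1.62  0.17  1.28 -1.61] [ 0.47668618 -0.25625369 -0.43996332]
err tool cm [ 0.04493536 -0.3537369   0.08311118]
```

View pics/w4.png

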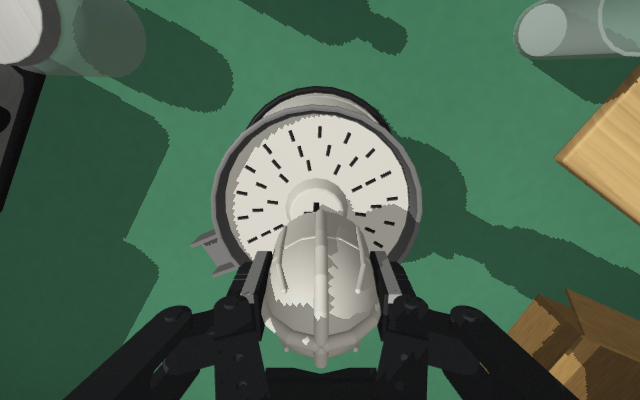

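Run:
```python
from h import *
from scipy.spatial.transform import Rotation as Ro
from scipy.optimize import least_squares
for tag in("w3","w4"):
    z=np.load(f"pics/{tag}.npz"); C=(z["R"],z["t"],*z["k"]); W=world("",z["d"],C).reshape(-1,3)
    rr=np.hypot(W[:,0]-.547,W[:,1]-.2265)
    for nm,lo,hi,a,b in(("rim",.1325,.138,.066,.08),("hubtop",.126,.1345,.014,.026)):
        q=W[(W[:,2]>lo)&(W[:,2]<hi)&(rr>a)&(rr<b)]
        if nm=="rim":
            f=lambda x:(np.hypot(q[:,0]-x[0],q[:,1]-x[1])-x[2])*1000
        else: f=lambda x:((np.hypot(q[:,0]-x[0],q[:,1]-x[1])-x[2])-x[3]*(q[:,2]-.13))*1000
        s=least_squares(f,[.547,.2265,(a+b)/2,-1][:3 if nm=="rim" else 4],loss="soft_l1"); print(tag,nm,len(q),s.x.round(4),np.median(abs(s.fun)).round(2))
    # cone front rib in tool frame
    M=Ro.from_rotvec(z["ori"]).as_matrix(); m=np.load(f"pics/{tag}_cone.npy"); q=(W[m.ravel()]-z["pos"])@M
    k=(q[:,2]>-.002)&(q[:,2]<.028)&(q[:,0]>.0265); print("rib y",q[k][:,1].mean(),q[k][:,0].max(), "z max",np.percentile(q[:,2],99))
```

```text
w3 rim 3693 [0.5465 0.2268 0.072 ] 1.06
w3 hubtop 1096 [ 0.5464  0.2267  0.0201 -0.6586] 0.73
rib y 0.0004343628808586273 0.028293990903118637 z max 0.030470797279922263
w4 rim 2940 [0.547 0.227 0.072] 1.04
w4 hubtop 881 [ 0.5465  0.2267  0.0201 -0.595 ] 0.59
rib y -1.684166186076081e-05 0.028394729953357584 z max 0.0302526466267804
```

```bash
python3 -m jog '0.2 0 -0.2 0 -0.5; 0.2 0.05 -0.35 0 -0.5; 0.2 0.05 -0.35 0.6 -0.5; 0.2 0.05 -0.35 1.2 -0.5; 0.2 0.05 -0.35 1.6 -0.5; 0.2 0.05 -0.35 1.9 -0.5; 0.2 0.05 -0.35 2.2 -0.5; 0.2 0.05 -0.35 2.5 -0.5'
```

```text
t: 15.25
position: [0.5467, 0.2269, 0.2002]
orientation: [-3.015, -0.882, -0.0]
contact_force: [0.5, -1.0, -0.6]
grip_width: 0.0477
grip_force: 82.7
```

```bash
python3 -m jog '0.2 0 0 0.3 0; 0.2 0 0 0.6 0; 0.2 0 0 0.9 0; 0.2 0 0 1.2 0; 0.2 0 0 1.5 0; 0.2 0 0 1.8 0; 0.2 0 0 1.9 0; 0.2 0 0 1.9 0'
```

```text
t: 16.25
position: [0.5466, 0.2269, 0.1813]
orientation: [-3.015, -0.883, 0.0]
contact_force: [0.3, -0.2, -0.7]
grip_width: 0.0476
grip_force: 82.7
```

```bash
python3 -m jog '0.2 0 0 0.1 0; 0.2 0 0 0.2 0; 0.2 0 0 0.3 0; 0.2 0 0 0.4 0; 0.2 0 0 0.4 0; 0.2 0 0 0.4 0; 0.2 0 0 0.4 0; 0.2 0 0 0.4 0'; python3 -m jog '0.2 0 0 0.1 0; 0.2 0 0 0.2 0; 0.2 0 0 0.3 0; 0.2 0 0 0.4 0; 0.2 0 0 0.4 0; 0.2 0 0 0.4 0; 0.2 0 0 0.4 0; 0.2 0 0 0.4 0'
```

```text
t: 17.25
position: [0.5467, 0.227, 0.1774]
orientation: [-3.015, -0.882, -0.0]
contact_force: [-0.3, -0.9, 4.1]
grip_width: 0.0478
grip_force: 83.1
t: 18.25
position: [0.5468, 0.2271, 0.1739]
orientation: [-3.015, -0.883, -0.001]
contact_force: [-1.0, -1.5, 7.9]
grip_width: 0.0479
grip_force: 83.5
```

```bash
python3 -m jog '0.2 0 0 0.1 0; 0.2 0 0 0.2 0; 0.2 0 0 0.25 0; 0.2 0 0 0.3 0; 0.2 0 0 0.3 0; 0.2 0 0 0.3 0; 0.2 0 0 0.3 0; 0.2 0 0 0.3 0'
```

```text
t: 19.25
position: [0.5474, 0.2274, 0.173]
orientation: [3.015, 0.882, 0.005]
contact_force: [-6.2, -3.7, 24.2]
grip_width: 0.0476
grip_force: 85.2
```

```bash
python3 look.py w5 cone
python3 - <<'E'
from h import *
from scipy.spatial.transform import Rotation as Ro
for tag in("w4","w5"):
    z=np.load(f"pics/{tag}.npz"); C=(z["R"],z["t"],*z["k"]); W=world("",z["d"],C).reshape(-1,3)
    M=Ro.from_rotvec(z["ori"]).as_matrix(); m=np.load(f"pics/{tag}_cone.npy"); q=(W[m.ravel()]-z["pos"])@M
    k=(q[:,2]>-.002)&(q[:,2]<.028)&(q[:,0]>.0265); print("rib y",q[k][:,1].mean(),q[:,0].max(), "z",np.percentile(q[:,2],[0.3,1,5,99]))
im,d=viewer.capture("top"); cv2.imwrite("pics/top1.png",im); W=world("top",d)
for t in("flap_left","flap_right"):
    x=viewer.trace(t,"top")
    if x: print(t,x[0]["score"],np.percentile(W[x[0]["mask"]],[3,50,97],axis=0).round(3).tolist())
print(r.get_obs()["contact_force"],r.get_obs()["position"])
a=cv2.imread("pics/w5.png"); cv2.imwrite("pics/v5.png",np.vstack([cv2.resize(a,(480,300)),cv2.resize(im[100:290,130:434],(480,300))]))
E
```

```text
cone 0.85 [260, 212, 121, 155] [[0.538, 0.2124, 0.1474], [0.5585, 0.2348, 0.1911], [0.5717, 0.2511, 0.2052]]
19.35
rib y -1.684166186076081e-05 0.08522806879508449 z [-0.12111585 -0.03320513 -0.03137744  0.03025265]
rib y -5.724929412639482e-05 0.08521530111338782 z [-0.12108378 -0.03329824 -0.03147161  0.03032111]
flap_left 0.87 [[0.407, -0.109, 0.075], [0.476, -0.082, 0.095], [0.547, -0.054, 0.114]]
flap_right 0.72 [[0.657, 0.367, 0.133], [0.672, 0.387, 0.164], [0.7, 0.419, 0.216]]
[-6.61229762 -3.17196582 23.07116529] [0.54739478 0.2273217  0.17300314]
```

View pics/v5.png

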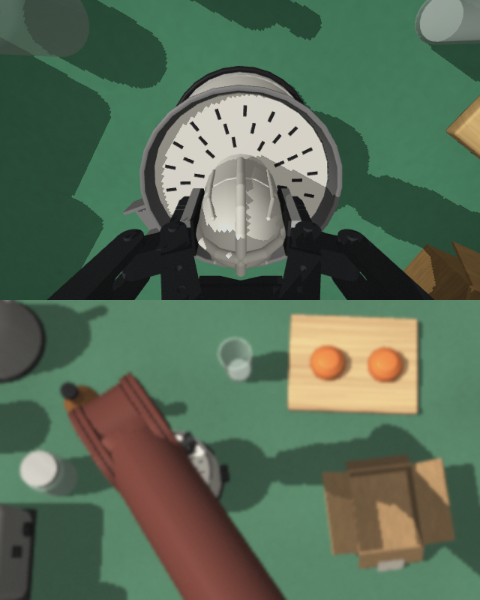

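The cone hasn't slipped in the grip. It sits over the shaft with its underside at about 139 mm, which means it is seated and bottomed at the stop. Both flaps are folded back, and the other things on the table look undisturbed.

```bash
python3 -c "
from bench import r
print(r.job_done())"
```

```text
the job is handed in; nothing more can be done
None
```

I handed the job in at about 19.5 s: both flaps are folded back to about 2.4 rad, and the cone is meshed on the drive shaft and still gripped, pressed against the stop with about 23 N.

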